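Push the vial rack through the spring gate to the detector

TASK

Slide the vial rack along the chute, past the spring-loaded gate, until it sits fully home against the detector head: press the long bar down with one finger to hold the gate wide open, and keep it wide open all the time the rack is passing while another finger pushes the rack from behind. Then let the gate close behind the rack. Nothing is to be gripped or lifted, the vials must stay upright in the rack, and the other things on the table are left where they are.

Things in the scene. Friction and masses are not known exactly. Their poses are not given: they have to be found in the camera images.
- chute: Fixed aluminium chute, open on top and at its near end. Origin: centre line, under the gate leaf, at table level; +x = way the rack travels, +y = side of the press bar. Floor top at z = 5 mm, from x = -215 to +110 mm. Walls 50 mm apart inside, 4 mm thick, tops at z = 18 mm. Black shaft bearings stand at y = 29 to 43 mm, up to z = 33 mm.
- end_stop (a point): Centre of the foot of the end stop's face, at chute x = +110 mm, on the chute floor (z = 5 mm). The stop is a grey box-shaped detector head 62 mm wide, top at z = 57 mm.
- rack: Grey plastic rack, loose, 100 (x) x 46 (y) x 40 mm high, about 0.25 kg, in the chute before the gate. Origin: centre of its underside, on the chute floor; x axis along the chute's. Flat rear face at x = -50 mm. Vial pockets at x = -8 and +28 mm. Home: front face against the detector head; its origin is then at x = +60 mm of the chute, its rear face 10 mm past the gate leaf.
- gate (a joint): Gate angle, rad: 0 = closed (leaf level across the chute, blocks the rack), 1.4 = fully open (leaf upright beside the chute); leaf clears rack and vials from about 1.1. A weak spring closes it; pressing the bar takes about 2 N at first, 4 N when open. The rack cannot push it open. Hinge shaft 7 mm thick, parallel to the chute at its y = +36, z = 26 mm.
- press_bar (a point): On the axis of the black round press bar, 12 mm thick, parallel to the chute, 30 mm out from the hinge shaft, part of the gate. It runs from chute x = -206 to +26 mm (this point: -90), a thin arm at each end. Closed: chute y = +57, z = 47 mm. Pressed down anywhere along it, it raises the leaf: at angle A, y = 36 + 30 cos(0.785 - A), z = 26 + 30 sin(0.785 - A) mm (A = 1.3: y 62, z 11).
- leaf_tip (a point): Middle of the free end of the gate leaf, a steel plate 4 mm thick (along the chute), 12 mm high and 40 mm long from the shaft. Closed, it spans y = -4 to +36 mm of the chute at z = 26 to 38 mm; fully open it stands up at chute y = +29 to +48 mm, x = -2 to +2 mm, its end 67 mm above the table: the finger on the bar must stay outside it, the pushing finger inside it.
- vial_a: Clear sample vial, white ribbed cap, with a pale filling, 28 mm thick, 63 mm high, loose in the rack's rear pocket (36 mm deep); origin at the centre of its underside, 4 mm above the rack's underside, so its top is 72 mm above the table.
- vial_c: Empty clear sample vial, white ribbed cap, same size, in the rack's front pocket; origin at the centre of its underside.
- beaker_pot: Bystander, loose: clear pot with a lid, 61 mm wide, 50 mm high, on the table beside the chute on the side without the bar; origin at the centre of its underside.
- spring_clip: Bystander, loose: black clip 32 x 77 x 20 mm on the table beyond the press bar; origin at the centre of its underside.
- sample_jar: Bystander, loose: small jar, white lid, 54 mm wide, 58 mm high, on the table to the right; origin at the centre of its underside.
Not all that is in view belongs to the job. What is shaped like the vial_a but blue or orange is not meant.

How it is judged:
On the way, in this order (a step that is already met when the one before it is completed fails the run):
1. the gate is held wide open while the rack still waits in front of it (value of joint gate above 1 rad and x of rack in the frame of chute below -0.045 m), for 0.1 s.
2. the rack has passed the gate, which is still held open (value of joint gate above 0.8 rad and x of rack in the frame of chute above 0.055 m), for 0.1 s.
At the end, for the whole second after the job is handed in: The rack lies flat and at rest in the chute, its front within 5 mm of the detector head; the gate is closed (below 0.1 rad) behind it; both vials stand upright in their pockets (x of rack in the frame of chute above 0.055 m and z of rack in the frame of chute below 0.008 m and value of joint gate below 0.1 rad and angle between the x axis of rack and the x axis of chute, either way round below 0.1 rad and linear speed of rack below 0.01 m/s and angle between each of vial_a, vial_c's own z axis and vertical below 0.2 rad and distance between vial_a and rack below 0.016 m and distance between vial_c and rack below 0.035 m); the robot touches nothing.
It fails at once if the gate is not held open (below 0.8 rad) while the rack is under it (x of rack in the frame of chute between -0.046 and 0.046 m and value of joint gate below 0.8 rad).
It fails at once if the rack is lifted off the chute floor (over 8 mm) (z of rack in the frame of chute above 0.013 m).
It fails at once if a vial is lifted (over 10 mm) or tipped (z of any of vial_a, vial_c in the frame of rack above 0.014 m or angle between any of vial_a, vial_c's own z axis and vertical above 0.35 rad).
It fails at once if a bystander is moved (over 20 mm) (distance of any of beaker_pot, spring_clip, sample_jar from where it was at the start of the episode above 0.02 m).
It also fails if it takes over 45 s, if anything falls off the work surface, if the arm or the gripper's body presses on something with over 40 N, if the wrist force passes 120 N, or if a joint passes its speed limit or range.

ROBOT

A 6-joint arm with a two-finger parallel gripper is mounted at the origin on a cart in front of the work surface, level with it; the furniture and walls round the work are solid. World frame = base frame: x ahead of the robot, y to its left, z up, the work surface at z = 0. Lengths are in m, angles in rad, forces in N, time in s.
With the tool pointing down it reaches from about 0.25 to 0.725 m from the base axis. Payload 4 kg.
Tool frame: the origin (TCP) lies midway between the tips of the shut fingers; the grasp point (between the pads) lies bot.tcp_to_grasp behind it (bot.tcp_to_grasp is the distance from the TCP to the grasp point, in m); z points along the fingers, y is the line along which they close (so a half turn about z gives the same grasp; the last joint's range is limited). The gripper opens to 85 mm and grips with 20 to 120 N. Pads are 22 mm wide; open, the fingers measure 114 mm over their backs; the gripper's body (76 mm by 85 mm) begins 54 mm behind the grasp point. The pads swing forward as they close: fully open they stand 13 mm farther back than shut.
Start: joints at [1.119, 0.241, 0.005, 1.335, 0, 1.571], TCP at [0.218, 0.45, 0.231] pointing down, gripper open.
Joint ranges: [-2.72, 2.72], [-1.05, 1.87], [-1.09, 1.28], [-1.99, 2.15], [-1.42, 1.44], [-3.14, 3.14]. Speed limits (rad/s): [2.79, 2.79, 3.14, 3.14, 3.14, 3.14].

INTERFACE

Orientations are given as a unit quaternion [x, y, z, w].
In Python, from workcell import readout, camera, bot gives the robot as it stands. The module is installed in compiled form; this text tells all that it offers.
- The arm moves only by the tool jog_arm, never from a script. Its argument "motion" is a list of rows, each an object of numbers: "x", "y", "z": the shift along the tool's x, y, z in mm; "spin": the turn about the tool's z in degrees; "fingers": the closure, from -1 (fully open) to 1 (shut). A call has 1 to 8 rows; each row is the pose to reach, as a shift and turn from the pose commanded when the call began, along the tool's axes at that moment; what a row does not reach only later rows make up. A row lasts 1/8 s, in which the tool goes at most 62.5 mm and 10.7 degrees, less where a joint would pass 70% of its speed; a pose out of reach is approached as far as the arm can. A call with a gripper value outside its range is refused whole. The fingers move at their own pace and stop on an object; the grip force is fixed at half the most. Time passes only in rows, so rows that repeat a pose let the fingers close. It gives the time, the measured TCP pose, the force, the opening and the grip force at its end, in the units of the state.
- readout.get_obs(): the state, without advancing time (a new reading comes with each control period).
- camera(name): name is "scene" or "top" or "wrist"; returns a dict with "pixels" (480x640x3 uint8, red, green, blue), "K" (3x3 intrinsics, pixels), "dist" ([k1, k2, p1, p2, k3] as OpenCV has them; the pictures are not rectified), "rvec" (rotation vector, rad) and "tvec" (3), from world to camera coordinates, as OpenCV has them. Camera axes: x right, y down, z forward; pixel columns grow to the right and rows downward; lengths in m; the calibration is good to about 2 mm. A picture is of the moment at which its call begins. There is no depth.
- bot.job_done(): hands the job in; it is judged then, once.
The state is a dict: "clock": time; "joint_pos": joint angles; "joint_vel": joint speeds; "tau": joint torques, N m; "eef_pos": TCP position; "tool_rot": TCP orientation; "ft_force": force on the tool from outside, world axes, zero at the start; "ft_torque": the same for the moment, N m; "grip_width": finger opening in m; "grasp_force": force on a finger pad.
Only numpy, scipy, OpenCV 4.12 (cv2) and the standard library are available. Lean on these libraries where they do the work, as an engineer would, in place of code of your own. Each camera call takes 0.05 s, during which the arm holds its last target. There are 200 camera calls.

## Working session

There is one attempt and no reset: what is moved stays moved. The work goes in short steps, Python scripts to look and compute and a tool call to move; the robot and the scene stay as the last step left them, time stands still between calls to the robot, and variables do not carry over. Pictures are saved under pics/ and viewed, at most 10 in all, crops included, and the job is handed in when it is done.

Besides the shell and the picture viewer there is one more tool, called as name(argument=value, ...) on one line, values as JSON. jog_arm: Moves the arm, as the interface text tells. Its arguments: {"type":"object","properties":{"motion":{"type":"array"}},"required":["motion"]}

```bash
mkdir -p pics; python3 - <<'E'
from workcell import readout,camera,bot
import cv2,pickle
o=readout.get_obs();print({k:o[k] for k in('clock','eef_pos','tool_rot','grip_width')},bot.tcp_to_grasp)
for n in('scene','top'):
    c=camera(n);pickle.dump(c,open(n+'.pkl','wb'));cv2.imwrite(f'pics/{n}0.png',c['pixels'][:,:,::-1])
    print(n,c['rvec'],c['tvec'],c['K'],c['dist'])
E
```

```text
{'clock': 0.0, 'eef_pos': array([0.218019  , 0.44926276, 0.23038434]), 'tool_rot': array([ 2.24007168e-01,  9.74586924e-01, -1.02447685e-03, -2.57084762e-04]), 'grip_width': 0.08580866632112762} 0.0187
scene [ 0.9841012  -2.43331394  1.04284857] [0.33480407 0.36651503 0.54913756] [[465.6424013    0.         316.66031364]
 [  0.         465.6424013  248.63904375]
 [  0.           0.           1.        ]] [0.04003117 0.         0.         0.         0.        ]
top [ 2.16578248 -2.13667495  0.11190762] [-0.10506868  0.56442441  1.21377087] [[558.36823537   0.         322.16016378]
 [  0.         558.36823537 240.11300953]
 [  0.           0.           1.        ]] [-0.09356517  0.          0.          0.          0.        ]
```

View pics/top0.png

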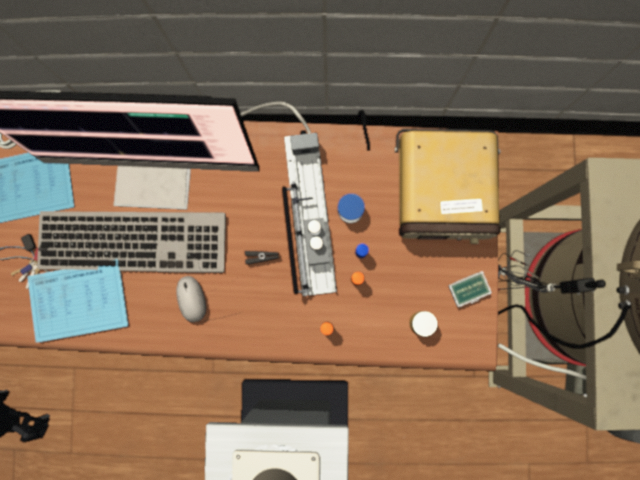

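View pics/scene0.png

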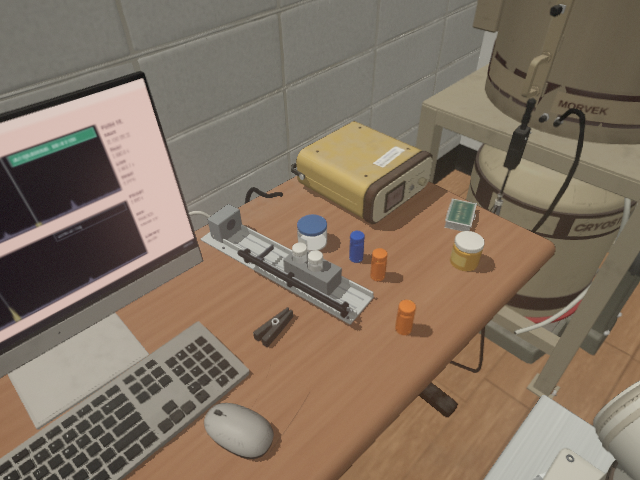

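The top view shows the chute running away from the robot, from about (318,292) to the detector head at (303,146). The press bar is on its left, from (287,190) to (297,292), and the rack is at about (318,245). I'll enlarge both views to pick points.

```bash
python3 - <<'E'
import cv2,pickle,numpy as np
t=pickle.load(open('top.pkl','rb'))['pixels'][125:305,270:350,::-1]
s=pickle.load(open('scene.pkl','rb'))['pixels'][195:325,195:385,::-1]
t=cv2.rotate(t,cv2.ROTATE_90_CLOCKWISE)
cv2.imwrite('pics/t1.png',cv2.resize(t,None,fx=4.4,fy=4.4,interpolation=cv2.INTER_CUBIC))
cv2.imwrite('pics/s1.png',cv2.resize(s,None,fx=4.2,fy=4.2,interpolation=cv2.INTER_CUBIC))
E
```

```text
(no output)
```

View pics/t1.png

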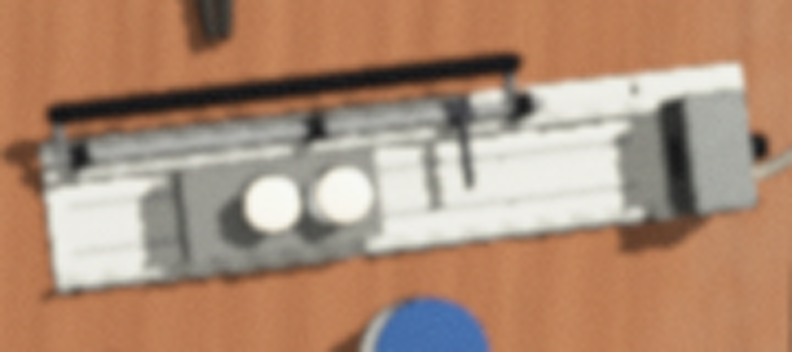

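View pics/s1.png

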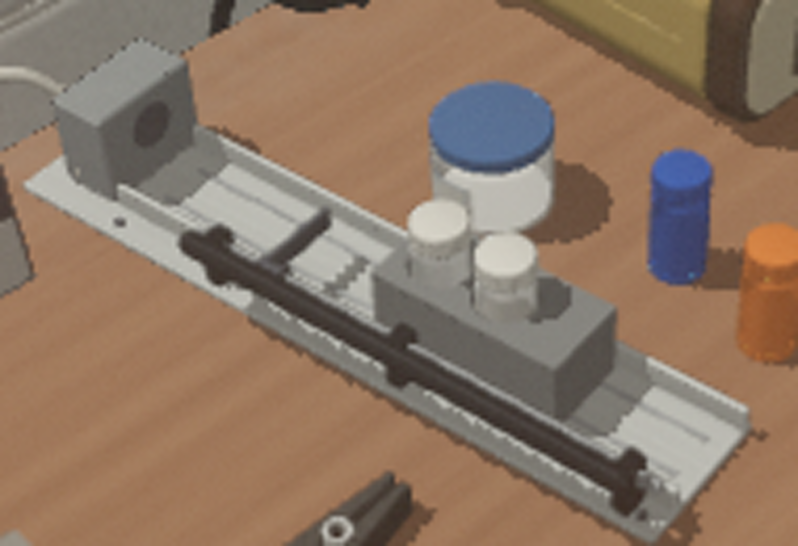

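```bash
cat > fit.py <<'E'
import cv2,pickle,numpy as np
from scipy.optimize import least_squares
C={n:pickle.load(open(n+'.pkl','rb')) for n in('top','scene')}
T=lambda u,v:(270+v/4.4,304-u/4.4)
S=lambda u,v:(195+u/4.2,195+v/4.2)
# (camera, pixel, chute-or-rack, xyz mm)
P=[('top',T(50,113),0,(-206,57,47)),('top',T(518,62),0,(26,57,47)),('top',T(57,292),0,(-215,-29,18)),
('top',T(685,98),0,(110,31,57)),('top',T(692,215),0,(110,-31,57)),('top',T(470,186),0,(0,-4,38)),
('top',T(273,204),1,(-8,0,72)),('top',T(344,194),1,(28,0,72)),('top',T(178,175),1,(-50,23,45)),('top',T(187,278),1,(-50,-23,45)),
('scene',S(102,121),0,(110,31,57)),('scene',S(186,58),0,(110,-31,57)),('scene',S(748,410),0,(-215,-29,18)),('scene',S(325,210),0,(0,-4,38)),
('scene',S(190,243),0,(26,57,47)),
('scene',S(562,362),1,(-50,23,45)),('scene',S(615,310),1,(-50,-23,45)),('scene',S(507,247),1,(-8,0,72)),('scene',S(440,214),1,(28,0,72))]
def w(p,f,q):
    q=np.array(q)/1000.;q[0]+=f*p[3];c,s=np.cos(p[2]),np.sin(p[2])
    return np.array([p[0]+c*q[0]-s*q[1],p[1]+s*q[0]+c*q[1],q[2]])
def proj(n,X):
    c=C[n];return cv2.projectPoints(X.reshape(1,3),c['rvec'],c['tvec'],c['K'],c['dist'])[0].ravel()
if __name__=='__main__':
    for sel in('top','scene',''):
        R=lambda p:np.concatenate([proj(n,w(p,f,q))-px for n,px,f,q in P if sel in n])
        r=least_squares(R,[.5,.05,.1,-.1],loss='soft_l1');print(sel,r.x.round(4));
    print(R(r.x).reshape(-1,2).round(1).tolist())
    p=r.x
    for q in((-165,31,0),(-1,31,0),(110,0,0)):print(q,w(p,0,q))
    np.save('p.npy',p)
E
python3 fit.py
```

```text
top [ 0.6623 -0.0718  0.1358 -0.0989]
scene [ 0.661  -0.0709  0.1339 -0.0997]
 [ 0.6619 -0.0716  0.1364 -0.0992]
[[0.8, -1.1], [0.4, 2.0], [-0.5, 0.2], [-0.9, 1.2], [-0.0, -0.6], [0.7, -0.1], [0.2, 0.6], [0.5, 0.4], [-0.9, 0.5], [-3.6, -0.0], [-1.3, 0.3], [0.5, -0.6], [0.4, -1.7], [0.3, -1.6], [0.4, -0.6], [-2.0, 1.0], [0.2, -1.7], [-0.5, 0.4], [-0.3, 0.2]]
(-165, 31, 0) [ 0.49421478 -0.06329845  0.        ]
(-1, 31, 0) [ 0.65669254 -0.04100542  0.        ]
(110, 0, 0) [ 0.77087616 -0.05662911  0.        ]
```

jog_arm(motion=[{"x":-58,"y":-42,"spin":-8,"fingers":-0.18},{"x":-117,"y":-85,"spin":-17,"fingers":-0.18},{"x":-176,"y":-128,"spin":-25,"fingers":-0.18},{"x":-234,"y":-171,"spin":-33.7,"fingers":-0.18},{"x":-293,"y":-214,"spin":-33.7,"fingers":-0.18},{"x":-352,"y":-257,"spin":-33.7,"fingers":-0.18},{"x":-411,"y":-300,"spin":-33.7,"fingers":-0.18},{"x":-469,"y":-342,"spin":-33.7,"fingers":-0.18}])

```text
validation failed for argument at $.mo...
```

```bash
cat > st.py <<'E'
import numpy as np
from workcell import readout
from scipy.spatial.transform import Rotation as R
o=readout.get_obs();p=np.load('p.npy');c,s=np.cos(p[2]),np.sin(p[2]);d=o['eef_pos'][:2]-p[:2]
M=R.from_quat(o['tool_rot']).as_matrix();y=M[:,1]
print('t',o['clock'],'chute xyz mm',(1000*np.array([c*d[0]+s*d[1],-s*d[0]+c*d[1],o['eef_pos'][2]])).round(1),'yaw err deg',np.degrees(np.arctan2(-y[0],y[1])-p[2]).round(2),'toolx',M[:,0].round(3),'w',o['grip_width'],'F',o['ft_force'].round(2))
E
python3 st.py
```

```text
t 0.1 chute xyz mm [-368.9  576.4  230.5] yaw err deg -33.7 toolx [-0.9    0.437 -0.   ] w 0.08570187413537869 F [-0.38  0.41  0.02]
```

jog_arm(motion=[{"x":-58,"y":-42,"z":0,"spin":-8,"fingers":-0.18},{"x":-117,"y":-85,"z":0,"spin":-17,"fingers":-0.18},{"x":-176,"y":-128,"z":0,"spin":-25,"fingers":-0.18},{"x":-234,"y":-171,"z":0,"spin":-33.7,"fingers":-0.18},{"x":-293,"y":-214,"z":0,"spin":-33.7,"fingers":-0.18},{"x":-352,"y":-257,"z":0,"spin":-33.7,"fingers":-0.18},{"x":-411,"y":-300,"z":0,"spin":-33.7,"fingers":-0.18},{"x":-469,"y":-342,"z":0,"spin":-33.7,"fingers":-0.18}])

```text
clock: 1.1
eef_pos: [0.4495, 0.0139, 0.2311]
tool_rot: [-0.068, 0.998, 0.0, -0.0]
ft_force: [1.1, 0.7, -0.1]
grip_width: 0.0505
grasp_force: 0.0
```

```bash
python3 st.py
```

```text
t 1.1 chute xyz mm [-198.8  113.6  231.1] yaw err deg -0.01 toolx [-0.991 -0.136  0.   ] w 0.05046472864540936 F [ 1.06  0.69 -0.09]
```

jog_arm(motion=[{"x":0,"y":0,"z":0,"spin":0,"fingers":-0.18},{"x":0,"y":0,"z":0,"spin":0,"fingers":-0.18}])

```text
clock: 1.35
eef_pos: [0.4484, 0.0159, 0.2308]
tool_rot: [-0.068, 0.998, 0.0, -0.001]
ft_force: [-0.6, -0.0, -0.4]
grip_width: 0.0505
grasp_force: 0.0
```

```bash
python3 st.py
```

```text
t 1.35 chute xyz mm [-199.6  115.6  230.8] yaw err deg -0.06 toolx [-0.991 -0.135  0.002] w 0.05050384158929678 F [-0.62 -0.04 -0.39]
```

jog_arm(motion=[{"x":-16,"y":-42,"z":0,"spin":0,"fingers":-0.18},{"x":-32,"y":-84.5,"z":0,"spin":0,"fingers":-0.18},{"x":-32,"y":-84.5,"z":50,"spin":0,"fingers":-0.18},{"x":-32,"y":-84.5,"z":100,"spin":0,"fingers":-0.18},{"x":-32,"y":-84.5,"z":150,"spin":0,"fingers":-0.18},{"x":-32,"y":-84.5,"z":165,"spin":0,"fingers":-0.18},{"x":-32,"y":-84.5,"z":165,"spin":0,"fingers":-0.18}])

```text
clock: 2.22
eef_pos: [0.4918, -0.0622, 0.0662]
tool_rot: [-0.069, 0.998, 0.0, -0.001]
ft_force: [0.4, -0.1, 0.6]
grip_width: 0.0503
grasp_force: 0.0
```

```bash
python3 st.py; python3 - <<'E'
from workcell import camera
import cv2,numpy as np
c=camera('scene')['pixels'][170:330,200:400,::-1];w=camera('wrist')['pixels'][:,:,::-1]
a=cv2.resize(c,None,fx=3,fy=3,interpolation=cv2.INTER_CUBIC);b=cv2.resize(w,(200,150))
a[:150,:200]=b
cv2.imwrite('pics/s2.png',a);cv2.imwrite('pics/w2.png',w)
E
```

```text
t 2.225 chute xyz mm [-167.3   32.4   66.2] yaw err deg 0.13 toolx [-0.99  -0.138  0.002] w 0.05032573289629608 F [ 0.41 -0.15  0.61]
```

View pics/s2.png

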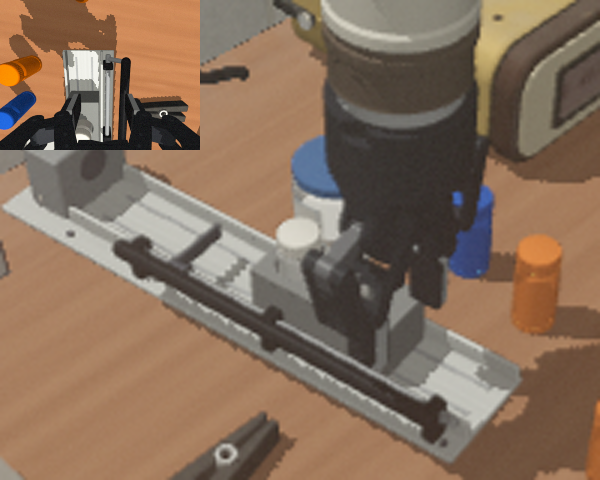

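View pics/w2.png

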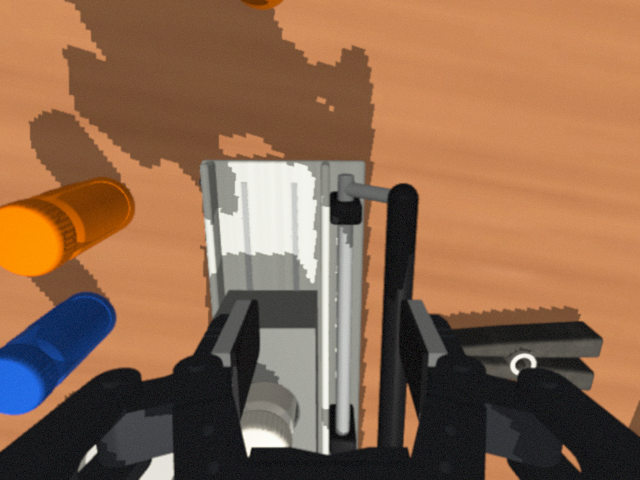

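The scene view shows the left fingertip at crop (362,362), over the bar side, with the right one behind it. In the wrist view the tips are at about (235,300) and (415,300), and the rack's rear top edge is at (222–318, 291). I'll check these against projections.

```bash
python3 - <<'E'
import numpy as np,cv2,fit
from workcell import camera
p=np.load('p.npy')
fit.C['wrist']=camera('wrist');fit.C['scene']=camera('scene')
def pr(n,f,q):
    u=fit.proj(n,fit.w(p,f,q));
    return u.round(0) if n!='scene' else ((u-[200,170])*3).round(0)
for q in((-156,57,70),(-156,7,70),(-178,57,70),(-178,7,70),(-178,71,70),(-178,-8,70),(-206,57,47),(-215,-29,18),(-215,29,18)):print(q,pr('wrist',0,q),pr('scene',0,q))
for q in((-50,23,45),(-50,-23,45)):print('rack',q,pr('wrist',1,q),pr('scene',1,q))
E
```

```text
(-156, 57, 70) [400. 347.] [355. 348.]
(-156, 7, 70) [264. 346.] [406. 296.]
(-178, 57, 70) [403. 292.] [387. 365.]
(-178, 7, 70) [262. 291.] [438. 312.]
(-178, 71, 70) [443. 292.] [372. 381.]
(-178, -8, 70) [219. 291.] [452. 297.]
(-206, 57, 47) [397. 200.] [428. 415.]
(-215, -29, 18) [194. 166.] [520. 363.]
(-215, 29, 18) [325. 166.] [467. 424.]
rack (-50, 23, 45) [311. 329.] [381. 337.]
rack (-50, -23, 45) [203. 329.] [425. 291.]
```

jog_arm(motion=[{"x":0,"y":0,"z":12,"spin":0,"fingers":-0.18},{"x":0,"y":0,"z":24,"spin":0,"fingers":-0.18},{"x":0,"y":0,"z":36,"spin":0,"fingers":-0.18},{"x":0,"y":0,"z":48,"spin":0,"fingers":-0.18},{"x":0,"y":0,"z":48,"spin":0,"fingers":-0.18}])

```text
clock: 3.05
eef_pos: [0.4921, -0.064, 0.0173]
tool_rot: [-0.068, 0.998, -0.0, -0.0]
ft_force: [0.9, -0.9, 2.3]
grip_width: 0.0506
grasp_force: 1.1
```

```bash
python3 st.py; python3 - <<'E'
from workcell import camera
import cv2,numpy as np
c=camera('scene')['pixels'][170:330,200:400,::-1]
cv2.imwrite('pics/s3.png',cv2.resize(c,None,fx=3.7,fy=3.7,interpolation=cv2.INTER_CUBIC))
E
```

```text
t 3.05 chute xyz mm [-167.2   30.6   17.3] yaw err deg -0.03 toolx [-0.991 -0.135  0.001] w 0.050628918143097015 F [ 0.86 -0.94  2.3 ]
```

View pics/s3.png

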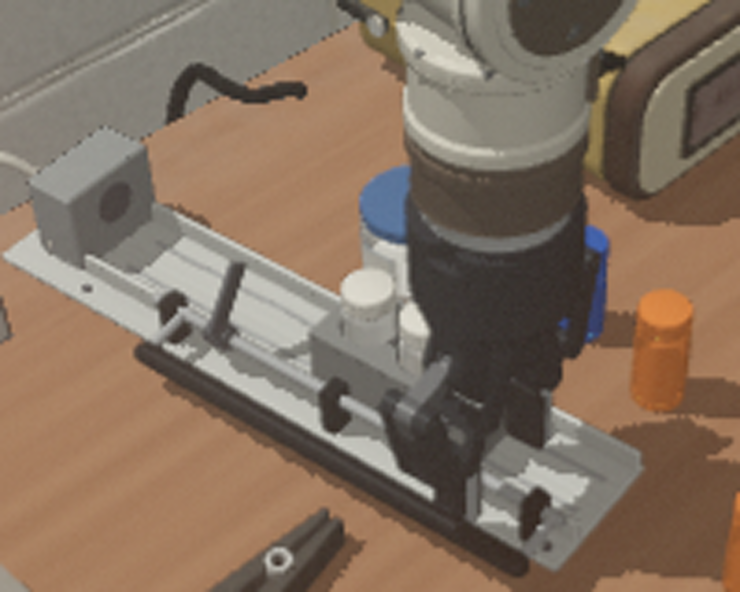

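The bar is down, with its far end at (145,350). The leaf is raised, from its base at (218,330) to its end at about (230–242, 265). I'll solve for the angle.

```bash
python3 - <<'E'
import numpy as np,fit
p=np.load('p.npy')
for A in(.9,1.,1.1,1.2,1.3,1.4):
    f=lambda q:((fit.proj('scene',fit.w(p,0,q))-[200,170])*3.7).round(0)
    L=lambda r,h:(0,36-r*np.cos(A)+h*np.sin(A),26+r*np.sin(A)+h*np.cos(A))
    print(A,'leaf',f(L(40,0)),f(L(40,12)),'bar',f((26,36+30*np.cos(.785-A),26+30*np.sin(.785-A))))
E
```

```text
0.9 leaf [247. 260.] [233. 259.] bar [145. 348.]
1.0 leaf [242. 260.] [228. 261.] bar [146. 352.]
1.1 leaf [237. 261.] [222. 264.] bar [148. 355.]
1.2 leaf [232. 262.] [216. 268.] bar [150. 357.]
1.3 leaf [227. 265.] [211. 273.] bar [152. 360.]
1.4 leaf [222. 268.] [205. 278.] bar [155. 361.]
```

jog_arm(motion=[{"x":0,"y":0,"z":4,"spin":0,"fingers":-0.18},{"x":0,"y":0,"z":8,"spin":0,"fingers":-0.18},{"x":0,"y":0,"z":8,"spin":0,"fingers":-0.18}])

```text
clock: 3.48
eef_pos: [0.493, -0.0654, 0.0109]
tool_rot: [-0.068, 0.998, -0.002, 0.001]
ft_force: [1.0, -5.6, 5.7]
grip_width: 0.0506
grasp_force: 3.8
```

```bash
python3 st.py; python3 - <<'E'
from workcell import camera
import cv2,numpy as np
c=camera('scene')['pixels'][215:295,200:300,::-1]
cv2.imwrite('pics/s4.png',cv2.resize(c,None,fx=7.4,fy=7.4,interpolation=cv2.INTER_CUBIC))
E
```

```text
t 3.475 chute xyz mm [-166.5   29.1   10.9] yaw err deg -0.07 toolx [-0.991 -0.135 -0.001] w 0.0506476692111201 F [ 1.01 -5.61  5.66]
```

View pics/s4.png

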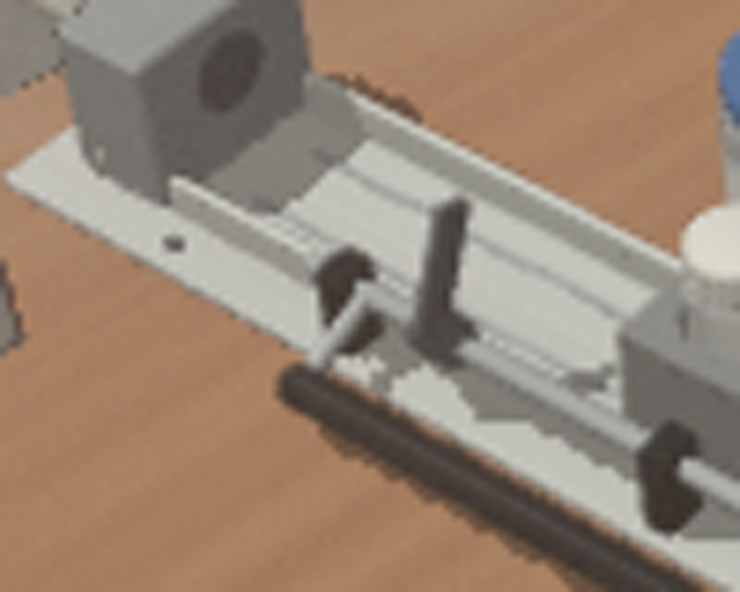

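The leaf end at (434–468, 200) and the bar end at (285,385) both put the gate at about 1.2 rad. I'll shift outward a little to centre the finger on the bar, then start the push.

jog_arm(motion=[{"x":0,"y":2.5,"z":0.5,"spin":0,"fingers":-0.18},{"x":-4,"y":2.5,"z":0.5,"spin":0,"fingers":-0.18},{"x":-8,"y":2.5,"z":0.5,"spin":0,"fingers":-0.18},{"x":-14,"y":2.5,"z":0.5,"spin":0,"fingers":-0.18},{"x":-21,"y":2.5,"z":0.5,"spin":0,"fingers":-0.18},{"x":-28,"y":2.5,"z":0.5,"spin":0,"fingers":-0.18},{"x":-35,"y":2.5,"z":0.5,"spin":0,"fingers":-0.18},{"x":-40,"y":2.5,"z":0.5,"spin":0,"fingers":-0.18}])

```text
clock: 4.53
eef_pos: [0.5269, -0.061, 0.0097]
tool_rot: [-0.066, 0.998, -0.005, -0.005]
ft_force: [-10.5, -15.9, 12.3]
grip_width: 0.05
grasp_force: 12.4
```

```bash
python3 st.py; python3 - <<'E'
from workcell import camera
import cv2,numpy as np
c=camera('scene')['pixels'][200:320,200:360,::-1]
cv2.imwrite('pics/s5.png',cv2.resize(c,None,fx=5,fy=5,interpolation=cv2.INTER_CUBIC))
E
```

```text
t 4.525 chute xyz mm [-132.3   28.8    9.7] yaw err deg -0.21 toolx [-0.991 -0.132  0.01 ] w 0.05003833491078769 F [-10.54 -15.86  12.27]
```

View pics/s5.png

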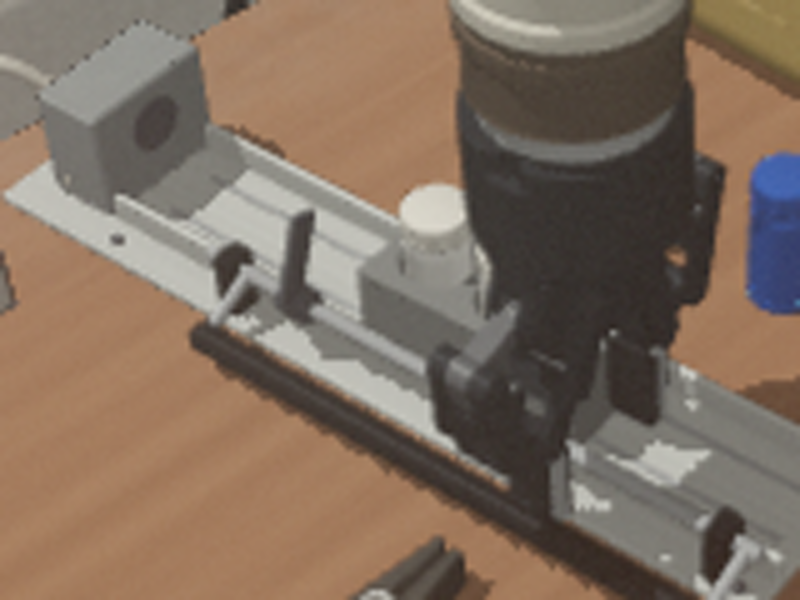

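The growing −y force (−16 N) shows the fingertip is wedged on the bar's inner flank. The rack hasn't reached the gate zone yet, so I'll back off, lift, open the fingers slightly and press again farther out.

jog_arm(motion=[{"x":8,"y":0,"z":0,"spin":0,"fingers":-0.18},{"x":14,"y":-3,"z":0,"spin":0,"fingers":-0.18},{"x":14,"y":-3,"z":-15,"spin":0,"fingers":-0.18},{"x":14,"y":-3,"z":-30,"spin":0,"fingers":-0.18},{"x":14,"y":-3,"z":-45,"spin":0,"fingers":-0.18},{"x":14,"y":0,"z":-55,"spin":0,"fingers":-0.29},{"x":14,"y":0,"z":-55,"spin":0,"fingers":-0.29},{"x":14,"y":0,"z":-55,"spin":0,"fingers":-0.29}])

```text
clock: 5.58
eef_pos: [0.5173, -0.0571, 0.0645]
tool_rot: [-0.068, 0.998, 0.0, -0.0]
ft_force: [-0.1, -0.1, 0.7]
grip_width: 0.0552
grasp_force: 0.0
```

```bash
python3 st.py; python3 - <<'E'
from workcell import camera
import cv2,numpy as np
w=camera('wrist');import pickle;pickle.dump(w,open('wrist.pkl','wb'))
s=camera('scene');pickle.dump(s,open('scene.pkl','wb'))
a=cv2.resize(w['pixels'][150:480,150:500,::-1],(480,452))
b=cv2.resize(s['pixels'][205:325,225:305,::-1],(301,452))
cv2.imwrite('pics/w6.png',np.hstack([a,b]))
E
```

```text
t 5.575 chute xyz mm [-141.3   34.    64.5] yaw err deg 0.04 toolx [-0.991 -0.137  0.001] w 0.05520628199174434 F [-0.08 -0.1   0.74]
```

View pics/w6.png

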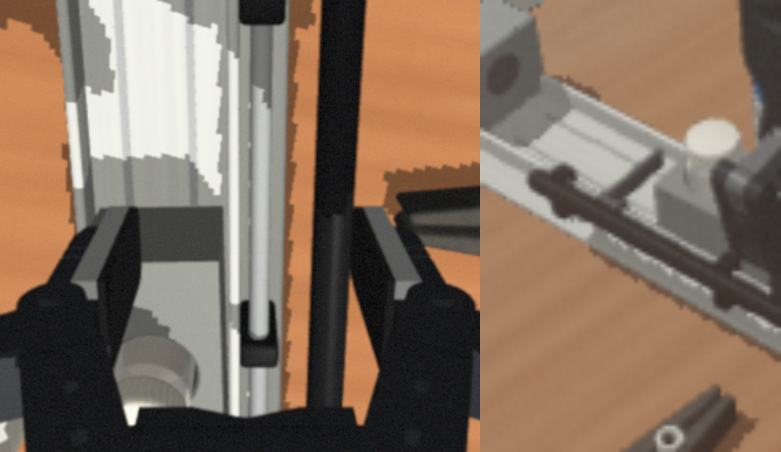

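Wrist view: the right fingertip's rear edge spans px u≈409–434 at v≈301, the left 225–252, and the bar is centred at u≈395. So the tips are only about 9 mm thick. I'll back-project these to get the true offsets.

```bash
python3 - <<'E'
import numpy as np,fit,pickle
from scipy.optimize import fsolve
fit.C['wrist']=pickle.load(open('wrist.pkl','rb'));fit.C['scene']=pickle.load(open('scene.pkl','rb'));p=np.load('p.npy')
def inv(u,v,z):return fsolve(lambda q:fit.proj('wrist',fit.w(p,0,(q[0],q[1],z)))-[u,v],[-150,30]).round(1)
for n,u,v,z in(('tipR in',409,301,72),('tipR out',434,301,72),('tipL in',252,301,72),('tipL out',225,301,72),('bar',395,301,47),('bar2',150+342/1.371,151,47)
 ,('rack top rear +y',150+220/1.371,150+262/1.371,45),('rack bottom rear',150+222/1.371,150+207/1.371,5)):print(n,inv(u,v,z))
E
```

```text
tipR in [-153.1   60.7]
tipR out [-153.1   69.2]
tipL in [-153.     7.2]
tipL out [-153.1   -1.9]
bar [-141.2   60.1]
bar2 [-200.9   59.1]
rack top rear +y [-121.8   25.6]
rack bottom rear [-121.3   24.7]
```

jog_arm(motion=[{"x":0,"y":0.5,"z":12,"spin":0,"fingers":-0.29},{"x":0,"y":0.5,"z":24,"spin":0,"fingers":-0.29},{"x":0,"y":0.5,"z":36,"spin":0,"fingers":-0.29},{"x":0,"y":0.5,"z":46,"spin":0,"fingers":-0.29},{"x":0,"y":0.5,"z":50,"spin":0,"fingers":-0.29},{"x":0,"y":0.5,"z":50,"spin":0,"fingers":-0.29},{"x":0,"y":0.5,"z":50,"spin":0,"fingers":-0.29}])

```text
clock: 6.55
eef_pos: [0.5165, -0.0475, 0.0125]
tool_rot: [-0.071, 0.997, 0.01, -0.001]
ft_force: [1.6, 25.2, -4.4]
grip_width: 0.055
grasp_force: 11.2
```

```bash
python3 st.py
```

```text
t 6.55 chute xyz mm [-140.8   43.6   12.5] yaw err deg 0.35 toolx [-0.99  -0.142 -0.   ] w 0.05495945968182795 F [ 1.63 25.17 -4.37]
```

jog_arm(motion=[{"x":0,"y":0,"z":2,"spin":0,"fingers":-0.29},{"x":0,"y":0,"z":2,"spin":0,"fingers":-0.29}])

```text
clock: 6.8
eef_pos: [0.5165, -0.0481, 0.0104]
tool_rot: [-0.071, 0.997, 0.009, -0.001]
ft_force: [2.0, 23.9, -5.3]
grip_width: 0.0549
grasp_force: 10.7
```

```bash
python3 st.py
```

```text
t 6.8 chute xyz mm [-140.8   43.    10.4] yaw err deg 0.33 toolx [-0.99  -0.142 -0.   ] w 0.05492840302762382 F [ 1.97 23.9  -5.26]
```

The tip slipped off the outer side, because the closed bar sits farther in (y=57) than the pressed bar. I'll lift clear and press again along the bar's arc.

jog_arm(motion=[{"x":0,"y":6,"z":0,"spin":0,"fingers":-0.29},{"x":0,"y":10,"z":0,"spin":0,"fingers":-0.29},{"x":0,"y":10,"z":-18,"spin":0,"fingers":-0.29},{"x":0,"y":10,"z":-36,"spin":0,"fingers":-0.29},{"x":0,"y":10,"z":-50,"spin":0,"fingers":-0.29},{"x":0,"y":0,"z":-52,"spin":0,"fingers":-0.29},{"x":0,"y":-6,"z":-52,"spin":0,"fingers":-0.29},{"x":0,"y":-6,"z":-52,"spin":0,"fingers":-0.29}])

```text
clock: 7.8
eef_pos: [0.5179, -0.0637, 0.064]
tool_rot: [-0.067, 0.998, 0.0, -0.001]
ft_force: [0.3, 0.4, -0.2]
grip_width: 0.0551
grasp_force: 0.0
```

```bash
python3 st.py
```

```text
t 7.8 chute xyz mm [-141.6   27.4   64. ] yaw err deg -0.08 toolx [-0.991 -0.135  0.001] w 0.05508648543338349 F [ 0.26  0.38 -0.18]
```

jog_arm(motion=[{"x":0,"y":1.5,"z":8,"spin":0,"fingers":-0.29},{"x":0,"y":1.5,"z":14,"spin":0,"fingers":-0.29},{"x":0,"y":1.5,"z":14,"spin":0,"fingers":-0.29}])

```text
clock: 8.18
eef_pos: [0.5175, -0.0612, 0.0499]
tool_rot: [-0.068, 0.998, 0.0, -0.001]
ft_force: [-0.2, 0.5, 0.6]
grip_width: 0.0549
grasp_force: 0.0
```

jog_arm(motion=[{"x":0,"y":0,"z":2,"spin":0,"fingers":-0.29},{"x":0,"y":0,"z":2,"spin":0,"fingers":-0.29}])

```text
clock: 8.43
eef_pos: [0.5182, -0.0611, 0.049]
tool_rot: [-0.068, 0.998, 0.0, -0.0]
ft_force: [-1.1, 0.9, 2.1]
grip_width: 0.0553
grasp_force: 1.2
```

jog_arm(motion=[{"x":0,"y":0,"z":2,"spin":0,"fingers":-0.29},{"x":0,"y":0,"z":2,"spin":0,"fingers":-0.29}])

```text
clock: 8.68
eef_pos: [0.518, -0.0598, 0.0475]
tool_rot: [-0.069, 0.998, 0.002, 0.0]
ft_force: [-2.4, 4.3, 6.2]
grip_width: 0.0551
grasp_force: 3.3
```

jog_arm(motion=[{"x":0,"y":0,"z":2,"spin":0,"fingers":-0.29},{"x":0,"y":0,"z":2,"spin":0,"fingers":-0.29}])

```text
clock: 8.93
eef_pos: [0.5185, -0.0597, 0.0457]
tool_rot: [-0.069, 0.998, 0.002, 0.001]
ft_force: [-1.1, 4.0, 6.3]
grip_width: 0.0554
grasp_force: 2.8
```

```bash
python3 st.py
```

```text
t 8.925 chute xyz mm [-140.4   31.2   45.7] yaw err deg 0.08 toolx [-0.991 -0.137 -0.002] w 0.055427093997204746 F [-1.15  4.04  6.3 ]
```

jog_arm(motion=[{"x":0,"y":4.5,"z":2,"spin":0,"fingers":-0.29},{"x":0,"y":7.5,"z":10,"spin":0,"fingers":-0.29},{"x":0,"y":8,"z":16,"spin":0,"fingers":-0.29},{"x":0,"y":7.5,"z":22,"spin":0,"fingers":-0.29},{"x":0,"y":6.5,"z":27,"spin":0,"fingers":-0.29},{"x":0,"y":6,"z":30,"spin":0,"fingers":-0.29},{"x":0,"y":5.5,"z":31,"spin":0,"fingers":-0.29},{"x":0,"y":5.5,"z":31,"spin":0,"fingers":-0.29}])

```text
clock: 9.93
eef_pos: [0.5173, -0.0561, 0.0137]
tool_rot: [-0.068, 0.998, 0.0, -0.0]
ft_force: [-0.7, 1.5, 2.6]
grip_width: 0.055
grasp_force: 1.2
```

```bash
python3 st.py; cat > gate.py <<'E'
# gate angle from scene picture: best correlation of dark leaf/bar silhouette vs. closed picture
import cv2,numpy as np,fit
from workcell import camera
p=np.load('p.npy').copy();p[0]+=-.0025*np.sin(p[2]);p[1]+=.0025*np.cos(p[2])*0.5
g=cv2.cvtColor(camera('scene')['pixels'],cv2.COLOR_RGB2GRAY).astype(float)
r=[]
for A in np.arange(0,1.45,.1):
    L=lambda x,a,h:(x,36-a*np.cos(A)+h*np.sin(A),26+a*np.sin(A)+h*np.cos(A))
    q=[L(-2,a,h) for a in range(12,40,3) for h in (1,6,11)]
    B=[(x,36+30*np.cos(.785-A),26+30*np.sin(.785-A)) for x in range(-30,24,3)]
    m=lambda Q:np.mean([cv2.remap(g,*[np.array([[c]],np.float32) for c in fit.proj('scene',fit.w(p,0,k))],cv2.INTER_LINEAR)[0,0] for k in Q])
    r.append((round(A,1),round(m(q)),round(m(B))))
print('A, leaf grey, bar grey',r)
E
python3 gate.py
```

```text
t 9.925 chute xyz mm [-141.1   35.    13.7] yaw err deg -0.01 toolx [-0.991 -0.136  0.   ] w 0.05503598207300689 F [-0.65  1.52  2.6 ]
A, leaf grey, bar grey [(np.float64(0.0), 186, 96), (np.float64(0.1), 185, 121), (np.float64(0.2), 183, 143), (np.float64(0.3), 181, 162), (np.float64(0.4), 181, 176), (np.float64(0.5), 180, 173), (np.float64(0.6), 177, 134), (np.float64(0.7), 174, 97), (np.float64(0.8), 168, 69), (np.float64(0.9), 158, 65), (np.float64(1.0), 142, 70), (np.float64(1.1), 122, 70), (np.float64(1.2), 101, 68), (np.float64(1.3), 82, 67), (np.float64(1.4), 83, 67)]
```

The gate is at about 1.3 rad with small, balanced forces. Pushing now.

jog_arm(motion=[{"x":-3,"y":0,"z":0,"spin":0,"fingers":-0.29},{"x":-6,"y":0,"z":0,"spin":0,"fingers":-0.29},{"x":-9,"y":0,"z":0,"spin":0,"fingers":-0.29},{"x":-13,"y":0,"z":0,"spin":0,"fingers":-0.29},{"x":-18,"y":0,"z":0,"spin":0,"fingers":-0.29},{"x":-23,"y":0,"z":0,"spin":0,"fingers":-0.29}])

```text
clock: 10.72
eef_pos: [0.5387, -0.0532, 0.0136]
tool_rot: [-0.068, 0.998, -0.0, -0.002]
ft_force: [-6.6, -0.3, 5.9]
grip_width: 0.0551
grasp_force: 3.5
```

```bash
python3 st.py;python3 gate.py|tail -c 250
```

```text
t 10.725 chute xyz mm [-119.6   35.    13.6] yaw err deg -0.04 toolx [-0.991 -0.135  0.004] w 0.05511429749658258 F [-6.63 -0.25  5.9 ]
np.float64(0.6), 176, 133), (np.float64(0.7), 173, 95), (np.float64(0.8), 167, 67), (np.float64(0.9), 158, 63), (np.float64(1.0), 142, 68), (np.float64(1.1), 122, 68), (np.float64(1.2), 101, 66), (np.float64(1.3), 81, 65), (np.float64(1.4), 80, 65)]
```

jog_arm(motion=[{"x":-5,"y":0,"z":0,"spin":0,"fingers":-0.29},{"x":-11,"y":0,"z":0,"spin":0,"fingers":-0.29},{"x":-17,"y":0,"z":0,"spin":0,"fingers":-0.29},{"x":-23,"y":0,"z":0,"spin":0,"fingers":-0.29},{"x":-29,"y":0,"z":0,"spin":0,"fingers":-0.29},{"x":-35,"y":0,"z":0,"spin":0,"fingers":-0.29},{"x":-41,"y":0,"z":0,"spin":0,"fingers":-0.29},{"x":-46,"y":0,"z":0,"spin":0,"fingers":-0.29}])

```text
clock: 11.78
eef_pos: [0.5847, -0.0468, 0.0135]
tool_rot: [-0.068, 0.998, -0.0, -0.001]
ft_force: [-5.2, -0.6, 4.0]
grip_width: 0.055
grasp_force: 3.3
```

```bash
python3 st.py;python3 gate.py|tail -c 250
```

```text
t 11.775 chute xyz mm [-73.1  35.   13.5] yaw err deg -0.02 toolx [-0.991 -0.136  0.003] w 0.05500827265991644 F [-5.24 -0.58  3.96]
 (np.float64(0.6), 104, 129), (np.float64(0.7), 110, 91), (np.float64(0.8), 113, 63), (np.float64(0.9), 109, 61), (np.float64(1.0), 100, 65), (np.float64(1.1), 89, 66), (np.float64(1.2), 79, 64), (np.float64(1.3), 70, 63), (np.float64(1.4), 70, 62)]
```

jog_arm(motion=[{"x":-5,"y":0,"z":0,"spin":0,"fingers":-0.29},{"x":-11,"y":0,"z":0,"spin":0,"fingers":-0.29},{"x":-17,"y":0,"z":0,"spin":0,"fingers":-0.29},{"x":-23,"y":0,"z":0,"spin":0,"fingers":-0.29},{"x":-29,"y":0,"z":0,"spin":0,"fingers":-0.29},{"x":-35,"y":0,"z":0,"spin":0,"fingers":-0.29},{"x":-41,"y":0,"z":0,"spin":0,"fingers":-0.29},{"x":-47,"y":0,"z":0,"spin":0,"fingers":-0.29}])

```text
clock: 12.82
eef_pos: [0.6315, -0.0404, 0.0135]
tool_rot: [-0.068, 0.998, -0.0, -0.001]
ft_force: [-5.8, -1.2, 4.3]
grip_width: 0.0551
grasp_force: 3.0
```

```bash
python3 st.py;python3 gate.py|tail -c 250
```

```text
t 12.825 chute xyz mm [-25.9  35.   13.5] yaw err deg -0.02 toolx [-0.991 -0.136  0.002] w 0.055140236814513084 F [-5.77 -1.24  4.3 ]
, 56), (np.float64(0.6), 49, 58), (np.float64(0.7), 49, 59), (np.float64(0.8), 50, 55), (np.float64(0.9), 51, 56), (np.float64(1.0), 52, 61), (np.float64(1.1), 53, 62), (np.float64(1.2), 53, 60), (np.float64(1.3), 55, 58), (np.float64(1.4), 57, 58)]
```

jog_arm(motion=[{"x":-5,"y":0,"z":0,"spin":0,"fingers":-0.29},{"x":-10,"y":0,"z":0,"spin":0,"fingers":-0.29},{"x":-15,"y":0,"z":0,"spin":0,"fingers":-0.29},{"x":-18,"y":0,"z":0,"spin":0,"fingers":-0.29},{"x":-20,"y":0,"z":0,"spin":0,"fingers":-0.29},{"x":-22,"y":0,"z":0,"spin":0,"fingers":-0.29}])

```text
clock: 13.62
eef_pos: [0.6542, -0.0372, 0.0136]
tool_rot: [-0.068, 0.998, 0.0, -0.0]
ft_force: [-4.4, -0.6, 2.3]
grip_width: 0.0554
grasp_force: 2.2
```

jog_arm(motion=[{"x":-2,"y":0,"z":0,"spin":0,"fingers":-0.29},{"x":-3,"y":0,"z":0,"spin":0,"fingers":-0.29},{"x":-3,"y":0,"z":0,"spin":0,"fingers":-0.29}])

```text
clock: 14.0
eef_pos: [0.6552, -0.037, 0.0136]
tool_rot: [-0.068, 0.998, -0.0, -0.002]
ft_force: [-8.5, -0.5, 5.3]
grip_width: 0.0555
grasp_force: 4.8
```

```bash
python3 st.py
```

```text
t 14.0 chute xyz mm [-1.9 35.1 13.6] yaw err deg -0.04 toolx [-0.991 -0.135  0.004] w 0.05553174892378335 F [-8.46 -0.48  5.27]
```

jog_arm(motion=[{"x":-2,"y":0,"z":0,"spin":0,"fingers":-0.29},{"x":-3,"y":0,"z":0,"spin":0,"fingers":-0.29},{"x":-3,"y":0,"z":0,"spin":0,"fingers":-0.29}])

```text
clock: 14.38
eef_pos: [0.6552, -0.0371, 0.0136]
tool_rot: [-0.067, 0.998, -0.0, -0.005]
ft_force: [-15.7, -1.2, 10.3]
grip_width: 0.0549
grasp_force: 8.6
```

```bash
python3 st.py
```

```text
t 14.375 chute xyz mm [-1.9 35.1 13.6] yaw err deg -0.1 toolx [-0.991 -0.134  0.01 ] w 0.05491134795424221 F [-15.67  -1.21  10.31]
```

The force rose with no further motion and the finger front is at +9.8 mm, so the rack is home. I'll retract with the bar held down, then release along the arc.

jog_arm(motion=[{"x":6,"y":0,"z":0,"spin":0,"fingers":-0.29},{"x":12,"y":0,"z":0,"spin":0,"fingers":-0.29},{"x":20,"y":0,"z":0,"spin":0,"fingers":-0.29},{"x":30,"y":0,"z":0,"spin":0,"fingers":-0.29},{"x":40,"y":0,"z":0,"spin":0,"fingers":-0.29},{"x":50,"y":0,"z":0,"spin":0,"fingers":-0.29},{"x":50,"y":0,"z":0,"spin":0,"fingers":-0.29}])

```text
clock: 15.25
eef_pos: [0.6085, -0.0436, 0.0136]
tool_rot: [-0.068, 0.998, -0.0, -0.001]
ft_force: [-0.7, 0.7, 3.4]
grip_width: 0.0553
grasp_force: 1.8
```

```bash
python3 st.py
```

```text
t 15.25 chute xyz mm [-49.1  35.   13.6] yaw err deg -0.01 toolx [-0.991 -0.136  0.003] w 0.055292648290617266 F [-0.66  0.71  3.41]
```

jog_arm(motion=[{"x":0,"y":1.5,"z":-7,"spin":0,"fingers":-0.29},{"x":0,"y":2,"z":-14,"spin":0,"fingers":-0.29},{"x":0,"y":1,"z":-20,"spin":0,"fingers":-0.29},{"x":0,"y":-2,"z":-28,"spin":0,"fingers":-0.29},{"x":0,"y":-6,"z":-36,"spin":0,"fingers":-0.29},{"x":0,"y":-6,"z":-60,"spin":0,"fingers":-0.29},{"x":0,"y":-6,"z":-110,"spin":0,"fingers":-0.29},{"x":0,"y":-6,"z":-150,"spin":0,"fingers":-0.29}])

```text
clock: 16.25
eef_pos: [0.6117, -0.0494, 0.1658]
tool_rot: [-0.068, 0.998, 0.0, 0.001]
ft_force: [-0.2, 0.2, -0.7]
grip_width: 0.0549
grasp_force: 0.0
```

jog_arm(motion=[{"x":60,"y":0,"z":0,"spin":0,"fingers":-0.29},{"x":120,"y":0,"z":0,"spin":0,"fingers":-0.29},{"x":170,"y":0,"z":0,"spin":0,"fingers":-0.29},{"x":170,"y":0,"z":0,"spin":0,"fingers":-0.29},{"x":170,"y":0,"z":0,"spin":0,"fingers":-0.29}])

```text
clock: 16.88
eef_pos: [0.444, -0.0725, 0.1647]
tool_rot: [-0.068, 0.998, -0.0, 0.001]
ft_force: [-0.1, -0.3, 0.5]
grip_width: 0.0552
grasp_force: 0.0
```

```bash
python3 st.py; python3 gate.py; python3 - <<'E'
# rack/vial check: refit rack x offset and vial caps from the top picture
import numpy as np,cv2,fit
from workcell import camera
p=np.load('p.npy');c=camera('top');g=c['pixels'].astype(int)
m=((g.min(2)>205)).astype(np.uint8)
q=p.copy();q[3]=.06
for n,x in(('a',-8),('c',28)):
    u=fit.proj('top',fit.w(q,1,(x,0,72)));i=u.round().astype(int);print(n,u.round(1),g[i[1]-7:i[1]+8:7,i[0]].tolist())
gr=cv2.cvtColor(c['pixels'],cv2.COLOR_RGB2GRAY)
for x in range(-40,112,6):
    u=fit.proj('top',fit.w(p,0,(x,-18,45)));print(x,gr[int(round(u[1])),int(round(u[0]))],end='; ')
E
```

```text
t 16.875 chute xyz mm [-216.    28.7  164.7] yaw err deg -0.02 toolx [-0.991 -0.136 -0.002] w 0.05521928596154294 F [-0.05 -0.26  0.5 ]
A, leaf grey, bar grey [(np.float64(0.0), 73, 68), (np.float64(0.1), 76, 61), (np.float64(0.2), 78, 101), (np.float64(0.3), 81, 141), (np.float64(0.4), 84, 162), (np.float64(0.5), 85, 163), (np.float64(0.6), 86, 128), (np.float64(0.7), 87, 122), (np.float64(0.8), 90, 131), (np.float64(0.9), 93, 135), (np.float64(1.0), 96, 135), (np.float64(1.1), 100, 135), (np.float64(1.2), 102, 135), (np.float64(1.3), 104, 135), (np.float64(1.4), 103, 135)]
a [307.9 171.2] [[190, 190, 184], [243, 243, 234], [141, 137, 125]]
c [306.  155.5] [[78, 78, 75], [244, 243, 235], [175, 173, 162]]
-40 232; -34 232; -28 232; -22 226; -16 158; -10 133; -4 131; 2 97; 8 83; 14 144; 20 146; 26 143; 32 110; 38 82; 44 101; 50 124; 56 146; 62 146; 68 106; 74 84; 80 109; 86 126; 92 143; 98 146; 104 126; 110 59;
```

```bash
python3 - <<'E'
import numpy as np,cv2,fit,pickle
from workcell import camera
p=np.load('p.npy');t0=pickle.load(open('top.pkl','rb'))['pixels'];t=camera('top')['pixels']
s0=pickle.load(open('scene.pkl','rb'))['pixels'];s=camera('scene')['pixels']
def bb(n,Q):
    u=np.array([fit.proj(n,fit.w(p,0,q)) for q in Q]);a=u.min(0).astype(int)-3;b=u.max(0).astype(int)+4;return slice(a[1],b[1]),slice(a[0],b[0])
B=[(x,58,47) for x in(-60,26)]
for n,a,b in(('top',t0,t),('scene',s0,s)):
    k=bb(n,B);d=cv2.absdiff(a[k],b[k]);print(n,'bar diff',d.mean().round(1),(d.max(2)>50).mean().round(3))
def caps(im,x):
    q=p.copy();q[3]=x;r=[]
    for dx in(-8,28):
        u=fit.proj('top',fit.w(q,1,(dx,1.5,72)));i=u.round().astype(int);w=im[i[1]-8:i[1]+9,i[0]-8:i[0]+9]
        m=(w.min(2)>225);y,xx=np.nonzero(m);r.append(((i[0]-8+xx.mean()-u[0]).round(1),(i[1]-8+y.mean()-u[1]).round(1),m.sum()))
    return r
print('before',caps(t0,p[3]),'now',caps(t,.06))
E
```

```text
top bar diff 5.4 0.0
scene bar diff 14.7 0.134
before [(np.float64(-0.4), np.float64(-0.3), np.int64(87)), (np.float64(-0.3), np.float64(-0.4), np.int64(90))] now [(np.float64(-0.2), np.float64(0.1), np.int64(76)), (np.float64(0.1), np.float64(0.1), np.int64(72))]
```

```bash
python3 -c "
from workcell import bot;print(bot.job_done())"
```

```text
the job is handed in; nothing more can be done
None
```

The job is handed in, with no verdict returned: the rack is home against the detector head, the gate has closed behind it, and both vial caps are where upright vials should be, by force readings and final camera measurements. The gate had to be pressed three times, because the finger first wedged on the bar and then slipped off it, both while the rack was still in front of the gate.

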